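Feel for the chamfered ends and rack the guide shafts alike

TASK

Rack the three salvaged guide shafts (two lying in the rack, one on the little stand) one to a bearing block, every one fully home with its chamfered end in the bearing and its square end out. Under the grease the ends are hard to tell apart, so try each shaft in a bore: a chamfered end slips in, a square end catches at the mouth; do not force one that catches, turn that shaft end for end. Leave the flask, camera, vase and phone where they are.

Things in the scene. Friction and masses are not known exactly. Their poses are not given: they have to be found in the camera images.
- rack: Fixed plywood rack, 200 mm long (x -150 to +50 mm), 182 mm wide. Origin on the table, under the mouth of the middle bearing; x points along the lanes INTO the bearings, z up. Three lanes at y = +56, 0, -56 mm, each leading to a bearing block. At the start a shaft lies in each outer lane, parallel to x, its front end 5 to 20 mm short of the bearing; the middle lane is empty.
- lane_mid (a point): Point on the middle lane's shaft axis, 50 mm above the table, at x = -85 mm of the rack, axes as the rack's. A shaft lies on two aluminium V rests (12 mm long, at x = -42 and -129 mm of the rack, rims 28 mm apart, 48 mm above the table) on 16 mm wide battens; its axis is 50 mm up in every lane. Between the battens it is free down to the board, 12 mm above the table.
- shaft_1_mid (a point): Centre of a round steel bar, 20 mm in diameter, 170 mm long, about 0.4 kg, both ends greasy black for 18 mm. x runs along it. One end is cut square; the other has a chamfer, tapering from 20 to 8 mm over the last 12 mm. Which end (+x or -x here) is chamfered is unknown and differs from shaft to shaft. Starts in an outer lane of the rack.
- shaft_2_mid (a point): Centre of a round steel bar, 20 mm in diameter, 170 mm long, about 0.4 kg, both ends greasy black for 18 mm. x runs along it. One end is cut square; the other has a chamfer, tapering from 20 to 8 mm over the last 12 mm. Which end (+x or -x here) is chamfered is unknown and differs from shaft to shaft. Starts in an outer lane of the rack.
- shaft_3_mid (a point): Centre of a round steel bar, 20 mm in diameter, 170 mm long, about 0.4 kg, both ends greasy black for 18 mm. x runs along it. One end is cut square; the other has a chamfer, tapering from 20 to 8 mm over the last 12 mm. Which end (+x or -x here) is chamfered is unknown and differs from shaft to shaft. Starts on the stand.
- stand: Small fixed stand, 120 x 56 mm, turned any way, with two V rests like the rack's at x = -45 and +45 mm; a shaft lies on it along its x, axis 50 mm above the table. Board 12 mm thick, free between the battens (x -37 to +37 mm). Origin on the table under its middle.
- block_1: Bearing block of the lane at y = +56 mm: aluminium, fixed on the rack, 50 mm wide, 40 mm long, 43 mm tall, top 75 mm above the table. Origin at the centre of the bore's mouth, 53.5 mm above the table; x points into the bore. Bore 22 mm in diameter, 22 mm deep, then a stop ring of 16 mm inner diameter, 7 mm thick, then solid.
- block_2: Bearing block of the middle lane, like block_1, same axes. The V rests hold a shaft 3.5 mm lower than the bore's axis: a square end pushed along the rests catches on the lower rim at the mouth, while a chamfered end, pushed with a few newtons, rides up over it and slips in.
- block_3: Bearing block of the lane at y = -56 mm, like block_1, same axes. Fully home, chamfered end first, a shaft is 29 mm in: its centre 56 mm before the bore's mouth, its square end 141 mm before it. A square end, even if lifted into the bore, stops at the ring, 7 mm short.
- flask_mid (a point): Bystander: red vacuum flask with a white cup, 70 mm in diameter and 170 mm tall, standing on the table; point half-way up, 85 mm above the table.
- camera_mid (a point): Bystander: black old camera, body 36 x 100 mm, 64 mm tall (73 mm with its finder), lens 20 mm long towards +x; point 32 mm above the table.
- vase_mid (a point): Bystander: pink round vase, 84 mm in diameter, 88 mm tall; point 44 mm above the table.
- phone_mid (a point): Bystander: grey old mobile phone lying flat, 130 x 48 mm, 26 mm tall, with a 30 mm stub aerial; point 12 mm above the table.
There are look-alikes about, which are no part of the job. Leave any yellow look-alike of the part that bears shaft_3_mid alone.

How it is judged:
By the outcome, as a careful person would: the job done as asked, in the order asked, and still so for the second after the job is handed in, with the robot touching nothing.
It also fails if it takes over 72 s, if anything falls off the work surface, if the arm or the gripper's body presses on something with over 40 N, if the wrist force passes 120 N, or if a joint passes its speed limit or range.

ROBOT

A 7-joint arm with a two-finger parallel gripper is mounted at the origin on the work surface. World frame = base frame: x ahead of the robot, y to its left, z up, the work surface at z = 0. Lengths are in m, angles in rad, forces in N, time in s.
With the tool pointing down it reaches from about 0.425 to 0.95 m from the base axis. Payload 4.7 kg.
Tool frame: the origin (TCP) lies at the centre of the arm's flange, where the gripper is bolted on; the fingertips stand 182 mm ahead of it and the grasp point (between the pads) lies 164 mm ahead of it; z points along the fingers, y is the line along which they close (so a half turn about z gives the same grasp; the last joint's range is limited). The gripper opens to 87 mm and grips with 3 to 60 N. Pads are 19 mm wide; open, the fingers measure 117 mm over their backs; the gripper's body (75 mm by 190 mm) begins 51 mm behind the grasp point.
Start: joints at [1.095, 0.469, -0.049, 1.532, 0.024, 1.141, -0.082], TCP at [0.292, -0.609, 0.405] pointing down, gripper open.
Joint ranges: [-2.59, 2.59], [-0.33, 1.99], [-1.39, 1.29], [0.1, 2.45], [-1.04, 4.18], [0.21, 1.99], [-2.66, 2.66]. Speed limits (rad/s): [2.57, 2.57, 3.14, 3.14, 3.14, 3.14, 3.14].

INTERFACE

Orientations are given as [roll, pitch, yaw] about the fixed x, y, z axes, in that order (R = Rz(yaw) Ry(pitch) Rx(roll)).
In Python, from bench import status, eyes, order gives the robot as it stands. The module is installed in compiled form; this text tells all that it offers.
- The arm moves only by the tool play_rows, never from a script. Its argument "series" is text: rows parted by semicolons, each of 5 numbers parted by spaces: the shift along the tool's x, y, z in m, then the turn about the tool's z in rad, then the finger opening in m, from 0 to 0.087. A call has 1 to 20 rows; each row is the pose to reach, as a shift and turn from the pose commanded when the call began, along the tool's axes at that moment; what a row does not reach only later rows make up. A row lasts 1/10 s, in which the tool goes at most 50 mm and 8.59 degrees, less where a joint would pass 70% of its speed; a pose out of reach is approached as far as the arm can. A call with a gripper value outside its range is refused whole. The fingers move at their own pace and stop on an object; "newtons" is the grip in N (left out, the last holds). Time passes only in rows, so rows that repeat a pose let the fingers close. It gives the time, the measured TCP pose, the force, the opening and the grip force at its end, in the units of the state.
- status.state(): the state, without advancing time (a new reading comes with each control period).
- eyes.capture(name): name is "scene" or "top" or "wrist"; returns a dict with "pixels" (384x512x3 uint8, blue, green, red), "K" (3x3 intrinsics, pixels), "origin" and "orientation" of the camera in the world; the wrist camera has in their place "mount" (4x4, takes a point from camera to tool coordinates, whose origin is the TCP and whose axes are the flange's). Camera axes: x right, y down, z forward; pixel columns grow to the right and rows downward; lengths in m; the calibration is good to about 2 mm. A picture is of the moment at which its call begins: read the wrist's pose just before it. There is no depth.
- order.sign_off(): hands the job in; it is judged then, once.
The state is a dict: "t": time; "joints": joint angles; "qd": joint speeds; "joint_efforts": joint torques, N m; "tool_pos": TCP position; "ee_rot": TCP orientation; "ft_force": force on the tool from outside, world axes, zero at the start; "moment": the same for the moment, N m; "gripper_width": opening from 0.0 (shut) to 1.0 (fully open); "grasp_force": force on a finger pad.
Only numpy, scipy, OpenCV 4.12 (cv2) and the standard library are available. Lean on these libraries where they do the work, as an engineer would, in place of code of your own. Each camera call takes 0.05 s, during which the arm holds its last target. There are 200 camera calls.

## Working session

There is one attempt and no reset: what is moved stays moved. The work goes in short steps, Python scripts to look and compute and a tool call to move; the robot and the scene stay as the last step left them, time stands still between calls to the robot, and variables do not carry over. Pictures are saved under pics/ and viewed, at most 10 in all, crops included, and the job is handed in when it is done.

Besides the shell and the picture viewer there is one more tool, called after "Call:" by a JSON object that holds its "name" and its "arguments", one argument or row to a line. play_rows: Moves the arm, as the interface text tells. Its arguments: {"type":"object","properties":{"series":{"type":"string"},"newtons":{"type":"number"}},"required":["series"]}

```bash
mkdir -p pics
cat > h.py <<'E'
import numpy as np, cv2
from bench import status, eyes, order
from scipy.spatial.transform import Rotation as R
E
python3 - <<'E'
from h import *
s=status.state(); print({k:np.round(v,3).tolist() for k,v in s.items()})
for n in("scene","top"):
    c=eyes.capture(n); np.save(n+".npy",c,allow_pickle=True); cv2.imwrite(f"pics/{n}0.png",c["pixels"]); print(n,c["K"],c["origin"],c["orientation"])
c=eyes.capture("wrist"); cv2.imwrite("pics/w0.png",c["pixels"]);print(c["K"],c["mount"])
E
```

```text
{'t': 0.0, 'joints': [1.095, 0.469, -0.049, 1.534, 0.024, 1.141, -0.082], 'qd': [-0.002, 0.002, -0.002, 0.001, -0.001, 0.002, -0.0], 'joint_efforts': [0.0, -50.798, -0.08, -23.616, -0.061, 0.038, 0.0], 'tool_pos': [0.292, -0.609, 0.404], 'ee_rot': [-3.14, 0.0, 0.447], 'ft_force': [0.518, -1.097, 0.052], 'moment': [0.021, 0.003, 0.05], 'grasp_force': 0.0, 'gripper_width': 1.002}
scene [[368.61933919   0.         256.70594886]
 [  0.         368.61933919 189.86150599]
 [  0.           0.           1.        ]] [ 1.22549444 -0.35426438  0.76681341] [-2.28701359 -0.01682588  1.18441319]
top [[419.23915302   0.         254.76180195]
 [  0.         419.23915302 198.78586947]
 [  0.           0.           1.        ]] [ 0.25360721 -0.04142642  1.24433753] [-2.94321359 -0.00734166 -1.55670369]
[[273.42102658   0.         258.78232128]
 [  0.         273.42102658 188.49985829]
 [  0.           0.           1.        ]] [[ 2.57069901e-04 -9.59922091e-01 -2.80266859e-01  7.67844677e-02]
 [ 9.99999964e-01  2.25012280e-04  1.46559007e-04 -7.25625622e-04]
 [-7.76217435e-05 -2.80266886e-01  9.59922115e-01  1.89995549e-02]
 [ 0.00000000e+00  0.00000000e+00  0.00000000e+00  1.00000000e+00]]
```

View pics/top0.png

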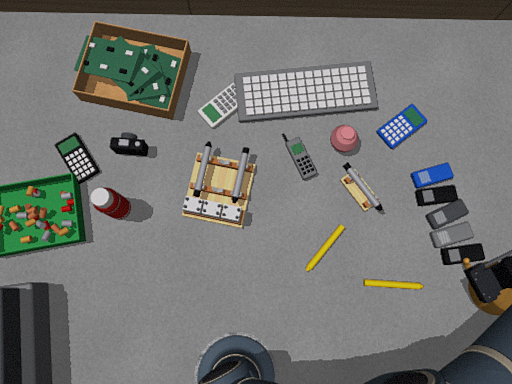

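View pics/scene0.png

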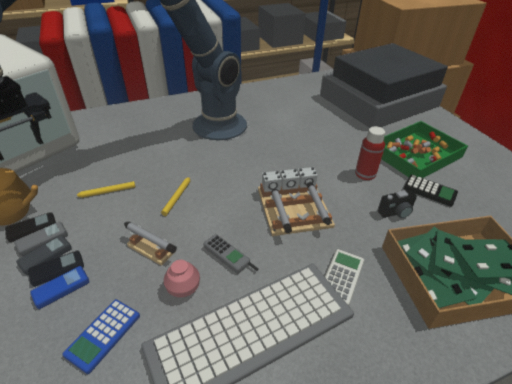

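The top view shows the rack around (220,188), blocks at (211,208) towards the robot, with shafts at (203,168) and (241,172). The stand is at (360,190), with a grey shaft from (345,165) to (381,211). The bars at (325,248) and (393,285) are the yellow look-alikes. The only grey bar on a stand is the one at (362,188), so it is shaft_3.

```bash
cat >> h.py <<'E'
def ray(c,uv,T=None):
    d=np.linalg.inv(c["K"])@np.array([uv[0],uv[1],1.])
    if "mount" in c:
        M=T@c["mount"]; return M[:3,3],M[:3,:3]@d
    return np.array(c["origin"]),R.from_euler("xyz",c["orientation"]).as_matrix()@d
def plane(c,uv,z,T=None):
    o,d=ray(c,uv,T); return o+d*(z-o[2])/d[2]
def tri(*rs):
    A=0;b=0
    for o,d in rs:
        d=d/np.linalg.norm(d);P=np.eye(3)-np.outer(d,d);A=A+P;b=b+P@o
    x=np.linalg.solve(A,b); return x,[float(np.linalg.norm(np.cross(x-o,d/np.linalg.norm(d)))) for o,d in rs]
def toolT(s=None):
    s=s or status.state();T=np.eye(4);T[:3,:3]=R.from_euler("xyz",s["ee_rot"]).as_matrix();T[:3,3]=s["tool_pos"];return T
E
python3 - <<'E'
from h import *
t=np.load("top.npy",allow_pickle=True).item();s=np.load("scene.npy",allow_pickle=True).item()
for n,uv,z in [("shA back",(208,145),.05),("shA front",(198,195),.05),("shB back",(245,150),.05),("shB front",(236,197),.05),("st3 a",(346,166),.05),("st3 b",(380,211),.05),("blk L",(184,196),.075),("blk R",(242,205),.075),("phone",(300,157),.026),("vase",(345,137),.06),("flask",(103,198),.17),("cam",(129,144),.06)]:
    print(n,plane(t,uv,z).round(3))
# two-view check of the stand shaft ends
print(tri(ray(t,(346,166)),ray(s,(126,225))),tri(ray(t,(380,211)),ray(s,(176,250))))
print(tri(ray(t,(346,166)),ray(s,(176,250))),tri(ray(t,(380,211)),ray(s,(126,225))))
cv2.imwrite("pics/topcrop.png",np.hstack([cv2.resize(t["pixels"][130:235,175:265],None,fx=4.4,fy=5,interpolation=2),cv2.resize(t["pixels"][130:235,325:395],None,fx=5,fy=5,interpolation=2)]))
E
```

```text
shA back [0.655 0.095 0.05 ]
shA front [0.502 0.118 0.05 ]
shB back [ 0.641 -0.016  0.05 ]
shB front [0.498 0.008 0.05 ]
st3 a [ 0.597 -0.315  0.05 ]
st3 b [ 0.463 -0.41   0.05 ]
blk L [0.494 0.155 0.075]
blk R [ 0.47  -0.011  0.075]
phone [ 0.63  -0.182  0.026]
vase [ 0.683 -0.313  0.06 ]
flask [0.466 0.349 0.17 ]
cam [0.651 0.327 0.06 ]
(array([ 0.5716825 , -0.3511815 ,  0.12737629]), [0.05271218873753612, 0.05271218873753614]) (array([ 0.49844945, -0.36440107, -0.03076652]), [0.07145138490243733, 0.07145138490243745])
(array([ 0.59946254, -0.31062391,  0.04512504]), [0.005743312283886082, 0.005743312283886033]) (array([ 0.46498343, -0.41113888,  0.04181865]), [0.0012501555769120322, 0.0012501555769120465])
```

View pics/topcrop.png

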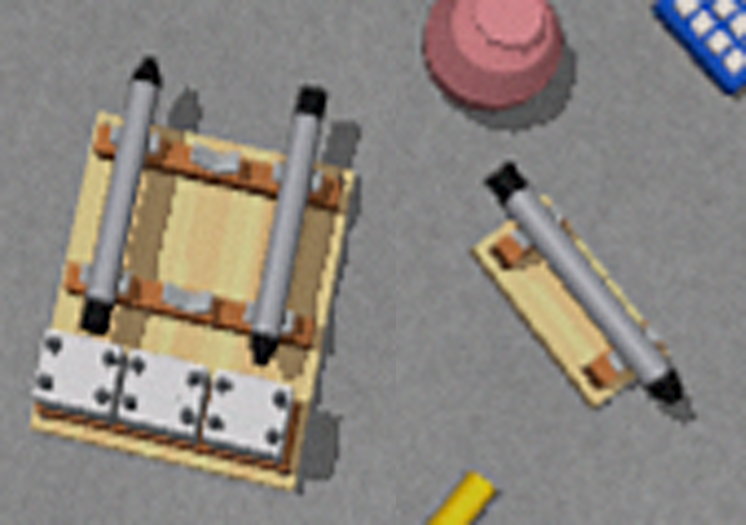

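The crop shows these ends by shape:
- **Left rack shaft:** pointed at the back (148,68), blunt at the front (95,315).
- **Right rack shaft:** pointed at the front (263,345).
- **Stand shaft (505,180)–(665,385):** grey, and pointed at the lower right.

The bores will confirm this. Next I'll look at the rack from close by.

Call:
{"name": "play_rows", "arguments": {
  "series": "0.526 -0.479 0.024 0.597 0.05;0.526 -0.479 0.024 0.597 0.05;0.526 -0.479 0.024 0.597 0.05;0.526 -0.479 0.024 0.597 0.05;0.526 -0.479 0.024 0.597 0.05;0.526 -0.479 0.024 0.597 0.05;0.526 -0.479 0.024 0.597 0.05;0.526 -0.479 0.024 0.597 0.05;0.526 -0.479 0.024 0.597 0.05;0.526 -0.479 0.024 0.597 0.05;0.526 -0.479 0.024 0.597 0.05;0.526 -0.479 0.024 0.597 0.05;0.526 -0.479 0.024 0.597 0.05;0.526 -0.479 0.024 0.597 0.05;0.526 -0.479 0.024 0.597 0.05;0.526 -0.479 0.024 0.597 0.05;0.526 -0.479 0.024 0.597 0.05;0.526 -0.479 0.024 0.597 0.05;0.526 -0.479 0.024 0.597 0.05",
  "newtons": 25
}}

```text
t: 2.05
tool_pos: [0.5588, 0.0484, 0.3808]
ee_rot: [3.141, -0.0, -0.154]
ft_force: [-1.0, -0.7, -0.1]
gripper_width: 0.574
grasp_force: 0.0
```

```bash
cat >> h.py <<'E'
def snap(n):
    s=status.state();T=toolT(s);c=eyes.capture("wrist");c["T"]=T;np.save(n+".npy",c,allow_pickle=True);cv2.imwrite(f"pics/{n}.png",c["pixels"])
    print(s["t"],np.round(s["tool_pos"],4),np.round(s["ee_rot"],4),np.round(s["joints"],2));return c
E
python3 - <<'E'
from h import *
c=snap("w1")
E
```

```text
2.05 [0.5588 0.0484 0.3808] [ 3.1406e+00 -1.0000e-04 -1.5350e-01] [ 0.06  0.32 -0.28  1.82  0.1   1.01 -1.98]
```

View pics/w1.png

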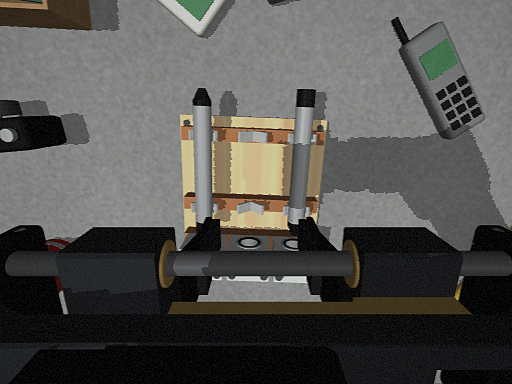

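The wrist view shows the left shaft with its pointed back end at (202,92) and the right shaft with a blunt back end at (305,92). The rests are at (253,136) and (250,208). The gripper hides the blocks, so I'll take a second view from nearer the base.

Call:
{"name": "play_rows", "arguments": {
  "series": "-0.045 0 0 0 0.05;-0.09 0 0 0 0.05;-0.09 0 0 0 0.05;-0.09 0 0 0 0.05"
}}

```text
t: 2.5
tool_pos: [0.4695, 0.0634, 0.3813]
ee_rot: [3.141, -0.002, -0.151]
ft_force: [0.1, -0.7, -0.5]
gripper_width: 0.575
grasp_force: 0.0
```

Run:
```python
from h import *
c=snap("w2")
```

```text
2.5 [0.4695 0.0634 0.3813] [ 3.1412e+00 -1.7000e-03 -1.5080e-01] [ 0.05  0.18 -0.31  2.01  0.07  0.96 -2.01]
```

View pics/w2.png

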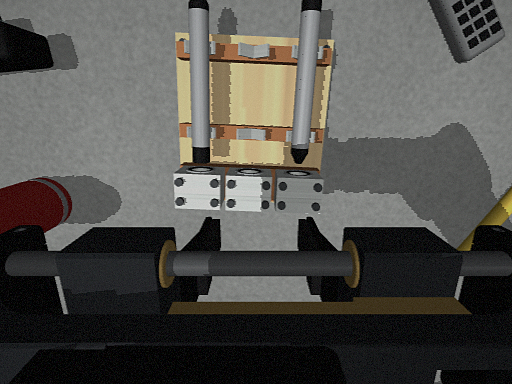

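Run:
```python
from h import *
cs={n:np.load(n+".npy",allow_pickle=True).item() for n in("w1","w2")}
def sil(p):
    p=p.astype(int); return (((p.max(2)-p.min(2))<18)&(p.min(2)>115)).astype(np.uint8)*255
for n,c in cs.items():
    p=c["pixels"]; m=sil(p); m[225:]=0
    m2=cv2.morphologyEx(m,cv2.MORPH_OPEN,np.ones((3,3)))
    k,l,st,ce=cv2.connectedComponentsWithStats(m2)
    for i in range(1,k):
        if st[i,4]>60 and 170<ce[i][0]<340: print(n,st[i],ce[i].round(1))
    # per-row edges of shafts by gradient
    g=cv2.cvtColor(p,cv2.COLOR_BGR2GRAY).astype(int)
    for r in ((110,165,185) if n=="w1" else (20,80,100,115)):
        print(n,r,"A",g[r,185:218].tolist()); print("   B",g[r,284:322].tolist())
p=cs["w2"]["pixels"]; cv2.imwrite("pics/w2c.png",cv2.resize(p[115:220,165:335],None,fx=4.6,fy=4.6,interpolation=2))
```

```text
w1 [    0     0   512   225 68694] [228.4  93.8]
w1 [ 189  106   20  117 1667] [200.5 161.9]
w1 [295 107  18  38 537] [303.3 124.9]
w1 [238 131  29  12 294] [252.1 136.4]
w1 [237 202  26  12 227] [249.4 207.8]
w1 [290 208  13  16 168] [295.5 214.7]
w1 110 A [132, 133, 133, 135, 133, 136, 138, 115, 121, 135, 141, 152, 164, 169, 172, 177, 167, 163, 163, 155, 142, 130, 117, 106, 91, 69, 105, 130, 132, 131, 135, 135, 133]
   B [134, 133, 136, 139, 138, 136, 133, 132, 127, 132, 135, 101, 105, 116, 132, 139, 147, 158, 174, 175, 177, 173, 162, 157, 158, 151, 142, 127, 118, 92, 91, 88, 90, 89, 90, 95, 89, 92]
w1 165 A [189, 192, 192, 191, 192, 192, 197, 196, 197, 140, 125, 144, 149, 162, 168, 171, 167, 164, 163, 166, 152, 142, 129, 118, 101, 81, 75, 175, 194, 138, 114, 121, 126]
   B [110, 109, 113, 113, 116, 115, 126, 87, 63, 70, 77, 86, 90, 95, 96, 105, 104, 103, 109, 111, 112, 106, 98, 95, 88, 123, 131, 125, 125, 123, 120, 124, 123, 125, 128, 123, 123, 133]
w1 185 A [198, 191, 195, 193, 193, 190, 193, 196, 198, 180, 135, 133, 147, 155, 164, 163, 165, 162, 161, 160, 156, 141, 135, 122, 108
[... 1198 characters left out ...]
, 146, 117, 131, 137, 146, 156, 166, 165, 166, 164, 160, 157, 148, 139, 128, 117, 103, 91, 69, 99, 171, 189, 130, 111, 118, 120, 123, 121]
   B [170, 164, 160, 166, 164, 166, 170, 174, 173, 186, 125, 98, 115, 126, 141, 142, 153, 171, 173, 170, 165, 157, 152, 153, 145, 133, 119, 108, 89, 119, 122, 121, 125, 118, 116, 116, 111, 177]
w2 115 A [185, 182, 186, 184, 187, 188, 131, 121, 130, 144, 152, 161, 167, 170, 169, 154, 159, 151, 141, 127, 120, 107, 93, 74, 103, 175, 196, 135, 112, 118, 116, 117, 115]
   B [168, 165, 164, 171, 171, 175, 171, 180, 185, 133, 101, 116, 134, 136, 147, 160, 173, 179, 171, 160, 155, 155, 154, 141, 128, 119, 104, 97, 118, 123, 122, 121, 122, 115, 117, 115, 112, 175]
```

View pics/w2c.png

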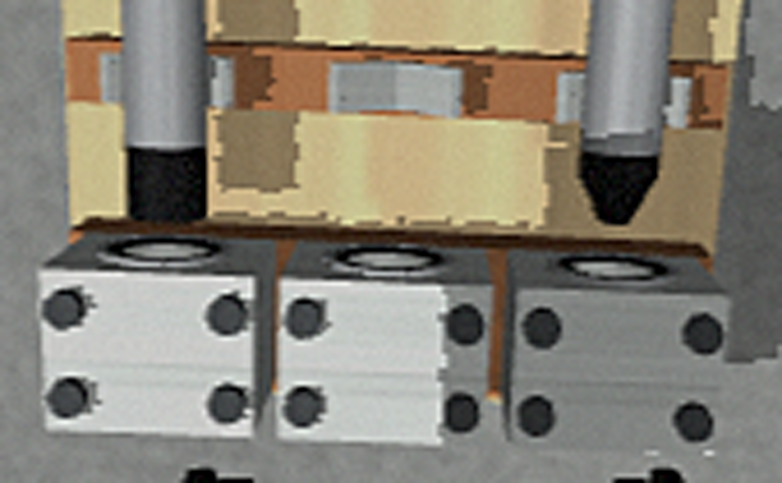

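The crop shows the left shaft's blunt front end (image (200,160)) and the right shaft's conical front end (image (300,160)). The bore mouths are at about (200,169), (249,171) and (298,173).

Run:
```python
from h import *
cs={n:np.load(n+".npy",allow_pickle=True).item() for n in("w1","w2")}
def r(n,uv): c=cs[n];return ray(c,uv,c["T"])
def P(n,uv,z): c=cs[n];return plane(c,uv,z,c["T"])
for nm,a,b in [("Vback",(252.1,136.4),(253,50)),("Vfront",(249.4,207.8),(251.1,133.6)),("A blk",(200.6,106),(198,8)),("B blk",(304.5,107),(311.5,9.5))]:
    x,e=tri(r("w1",a),r("w2",b));print(nm,x.round(4),np.round(e,4))
m=[P("w2",u,.0535) for u in((200.2,169.3),(249.3,171.1),(298,173))]
print("mouths",np.round(m,4), np.degrees(np.arctan2(*(m[0]-m[2])[[1,0]]))+90, np.linalg.norm(m[0]-m[1]),np.linalg.norm(m[1]-m[2]))
print("corners",[P("w2",u,.075).round(4) for u in((173.7,173.3),(220.4,175),(225.4,176.3),(272,178),(277,178.5),(323,179.1))])
for nm,L in [("A",[("w2",198.3,20),("w2",199.6,80),("w2",200.1,115),("w1",201,110),("w1",202.7,165),("w1",203,185)]),("B",[("w2",305,80),("w2",303.3,100),("w2",302.3,115),("w1",304.2,110),("w1",299.8,165),("w1",298.4,185)])]:
    q=np.array([P(n,(u+.5,v),.053) for n,u,v in L]);print(nm,q[:,:2].round(4).tolist(),np.degrees(np.arctan(np.polyfit(q[:,0],q[:,1],1)[0])))
print("A front",P("w2",(200.5,162.5),.05),"B tip",P("w2",(299,163),.05),"A back",P("w1",(202,89),.05),"B back",P("w1",(306.5,90),.055))
```

```text
Vback [0.6054 0.0493 0.0443] [0.0001 0.0001]
Vfront [0.5201 0.0656 0.0449] [0.0006 0.0006]
A blk [0.6463 0.0965 0.062 ] [0.0004 0.0004]
B blk [ 0.6286 -0.0112  0.062 ] [0.0004 0.0004]
mouths [[0.4895 0.1291 0.0535]
 [0.4789 0.0735 0.0535]
 [0.4682 0.0181 0.0535]] 169.16049578339403 0.05663792237504186 0.056397002502064184
corners [array([0.4933, 0.1529, 0.075 ]), array([0.4839, 0.1035, 0.075 ]), array([0.4817, 0.0984, 0.075 ]), array([0.4723, 0.0489, 0.075 ]), array([0.4709, 0.0436, 0.075 ]), array([ 0.4628, -0.0056,  0.075 ])]
A [[0.6388, 0.0988], [0.5837, 0.1092], [0.5487, 0.1161], [0.6425, 0.0986], [0.5828, 0.1095], [0.5594, 0.1141]] -10.695955997886635
B [[0.567, -0.0009], [0.5473, 0.003], [0.5319, 0.0057], [0.6254, -0.0121], [0.5658, -0.0007], [0.5423, 0.0036]] -10.777541743974224
A front [0.49664974 0.12794731 0.05      ] B tip [0.47896302 0.01523842 0.05      ] A back [0.66372094 0.094095   0.05      ] B back [ 0.64540394 -0.0158463   0.055     ]
```

The measurements agree with the text: the rests are 42 and 129 mm behind the mouth, shaft tops are at about 61 mm and lanes are 56 mm apart. The rack yaw is 169.2°. I'll go to the right-hand shaft (lane 1) and grip it.

Call:
{"name": "play_rows", "arguments": {
  "series": "0.05 0.022 0.03 0.037 0.05;0.09 0.04 0.06 0.037 0.05;0.110 0.049 0.09 0.037 0.05;0.110 0.049 0.12 0.037 0.05;0.110 0.049 0.145 0.037 0.05;0.110 0.049 0.167 0.037 0.05;0.110 0.049 0.167 0.037 0.05;0.110 0.049 0.167 0.037 0.05;0.110 0.049 0.167 0.037 0.0;0.110 0.049 0.167 0.037 0.0;0.110 0.049 0.167 0.037 0.0;0.110 0.049 0.167 0.037 0.0;0.110 0.049 0.167 0.037 0.0;0.110 0.049 0.167 0.037 0.0",
  "newtons": 20
}}

```text
t: 3.95
tool_pos: [0.5716, -0.0017, 0.2142]
ee_rot: [3.14, -0.0, -0.188]
ft_force: [-0.8, -2.5, 3.4]
gripper_width: 0.223
grasp_force: 20.0
```

Call:
{"name": "play_rows", "arguments": {
  "series": "0 0 -0.003 0 0;-0.003 0 -0.003 0 0;-0.006 0 -0.003 0 0;-0.009 0 -0.003 0 0;-0.012 0 -0.003 0 0;-0.015 0 -0.003 0 0;-0.018 0 -0.003 0 0;-0.018 0 -0.003 0 0"
}}

```text
t: 4.75
tool_pos: [0.5533, 0.0026, 0.2167]
ee_rot: [3.141, 0.001, -0.187]
ft_force: [-1.4, 0.2, -3.7]
gripper_width: 0.221
grasp_force: 20.0
```

Call:
{"name": "play_rows", "arguments": {
  "series": "-0.004 0 0 0 0;-0.008 0 0 0 0;-0.012 0 0 0 0;-0.016 0 0 0 0;-0.018 0 0 0 0;-0.020 0 0 0 0;-0.021 0 0 0 0;-0.021 0 0 0 0"
}}

```text
t: 5.55
tool_pos: [0.5331, 0.0064, 0.2168]
ee_rot: [3.141, 0.0, -0.187]
ft_force: [-0.4, -0.1, -3.1]
gripper_width: 0.223
grasp_force: 20.0
```

Call:
{"name": "play_rows", "arguments": {
  "series": "-0.001 0 0 0 0;-0.002 0 0 0 0;-0.003 0 0 0 0;-0.004 0 0 0 0;-0.004 0 0 0 0"
}}

```text
t: 6.05
tool_pos: [0.5308, 0.0068, 0.2175]
ee_rot: [-3.141, -0.005, -0.187]
ft_force: [4.2, -1.5, -3.6]
gripper_width: 0.22
grasp_force: 20.0
```

Call:
{"name": "play_rows", "arguments": {
  "series": "-0.002 0 0 0 0;-0.003 0 0 0 0;-0.003 0 0 0 0"
}}

```text
t: 6.35
tool_pos: [0.5297, 0.007, 0.2184]
ee_rot: [-3.139, -0.011, -0.188]
ft_force: [10.3, -2.8, -3.8]
gripper_width: 0.223
grasp_force: 20.0
```

The shaft is stalled against the stop with 10 N after about 41 mm of travel, so it is home. I'll release it and rise.

Call:
{"name": "play_rows", "arguments": {
  "series": "0 0 0.002 0 0;0 0 0.002 0 0.05;0 0 0.002 0 0.05;0 0 0.002 0 0.05;0 0 0.002 0 0.05;0 0 -0.04 0 0.05;0 0 -0.09 0 0.05;0 0 -0.14 0 0.05;0 0 -0.16 0 0.05;-0.035 0.04 -0.16 0 0.05;-0.035 -0.055 -0.16 0 0.05;-0.035 -0.055 -0.16 0 0.05;-0.035 -0.055 -0.16 0 0.05;-0.035 -0.055 -0.16 0 0.05"
}}

```text
t: 7.75
tool_pos: [0.5018, 0.0693, 0.3767]
ee_rot: [3.141, 0.001, -0.184]
ft_force: [-0.2, 0.1, -0.3]
gripper_width: 0.577
grasp_force: 0.0
```

Run:
```python
from h import *
c=snap("w3");cv2.imwrite("pics/w3c.png",cv2.resize(c["pixels"][:225,140:370],None,fx=2.6,fy=2.6,interpolation=2))
```

```text
7.75 [0.5018 0.0693 0.3767] [ 3.1414e+00  6.0000e-04 -1.8420e-01] [ 0.04  0.24 -0.31  1.95  0.09  0.97 -2.06]
```

View pics/w3c.png

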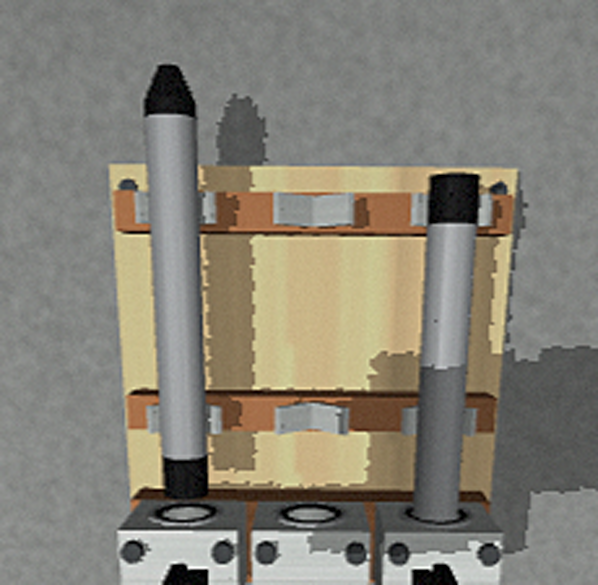

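The right-hand shaft is in its bore, with the square end at crop (455,185). The left shaft's chamfer points backward, so it must be turned. I'll grip it.

Call:
{"name": "play_rows", "arguments": {
  "series": "0.03 -0.03 0.02 0.004 0.05;0.059 -0.054 0.05 0.004 0.05;0.059 -0.054 0.09 0.004 0.05;0.059 -0.054 0.12 0.004 0.05;0.059 -0.054 0.145 0.004 0.05;0.059 -0.054 0.162 0.004 0.05;0.059 -0.054 0.162 0.004 0.05;0.059 -0.054 0.162 0.004 0.05;0.059 -0.054 0.162 0.004 0;0.059 -0.054 0.162 0.004 0;0.059 -0.054 0.162 0.004 0;0.059 -0.054 0.162 0.004 0;0.059 -0.054 0.162 0.004 0;0.059 -0.054 0.162 0.004 0",
  "newtons": 25
}}

```text
t: 9.2
tool_pos: [0.5705, 0.1118, 0.2153]
ee_rot: [-3.139, -0.002, -0.19]
ft_force: [1.3, 3.8, 1.8]
gripper_width: 0.221
grasp_force: 25.0
```

Run:
```python
from h import *
c=np.load("w3.npy",allow_pickle=True).item()
q=plane(c,(315,67.5),.06,c["T"]);u=np.array([-.9823,.1874]);print((q[:2]-[.4682,.0181])@u)
```

```text
-0.13957683879370675
```

Shaft 1 measures home: its square end is 140 mm before the mouth, against 141 expected. Now I'll lift the left shaft and turn it.

Call:
{"name": "play_rows", "arguments": {
  "series": "0 0 -0.03 0 0;0 0 -0.07 0 0;0 0 -0.11 0 0;0 0 -0.13 -0.12 0;0 0 -0.13 -0.26 0;0 0 -0.13 -0.40 0;0 0 -0.13 -0.54 0;0 0 -0.13 -0.68 0;0 0 -0.13 -0.82 0;0 0 -0.13 -0.96 0;0 0 -0.13 -1.10 0;0 0 -0.13 -1.24 0;0 0 -0.13 -1.38 0;0 0 -0.13 -1.52 0;0 0 -0.13 -1.66 0;0 0 -0.13 -1.80 0;0 0 -0.13 -1.94 0;0 0 -0.13 -2.08 0;0 0 -0.13 -2.20 0;0 0 -0.13 -2.20 0"
}}

```text
t: 11.2
tool_pos: [0.5698, 0.1091, 0.3434]
ee_rot: [-3.138, 0.0, 2.008]
ft_force: [-0.5, -0.9, -3.4]
gripper_width: 0.219
grasp_force: 25.0
```

Run:
```python
from h import *
s=status.state();print(np.round(s["joints"],2),s["tool_pos"],s["ee_rot"])
```

```text
[ 0.33  0.5  -0.8   1.8   0.41  1.03 -0.19] [0.56981342 0.10906375 0.34339148] [-3.13827967e+00  1.44481877e-04  2.00783962e+00]
```

Call:
{"name": "play_rows", "arguments": {
  "series": "-0.003 0.005 0 -0.14 0;-0.007 0.01 0 -0.28 0;-0.011 0.02 0 -0.42 0;-0.011 0.02 0 -0.56 0;-0.011 0.02 0 -0.70 0;-0.011 0.02 0 -0.84 0;-0.011 0.02 0 -0.945 0;-0.011 0.02 0 -0.945 0;-0.011 0.02 0 -0.945 0"
}}

```text
t: 12.1
tool_pos: [0.5929, 0.1083, 0.3441]
ee_rot: [-3.141, -0.001, 2.95]
ft_force: [-0.3, 0.4, -3.5]
gripper_width: 0.221
grasp_force: 25.0
```

Call:
{"name": "play_rows", "arguments": {
  "series": "0 -0.001 0.04 -0.002 0;0 -0.001 0.08 -0.002 0;0 -0.001 0.11 -0.002 0;0 -0.001 0.126 -0.002 0;0 -0.001 0.126 -0.002 0;0.003 -0.001 0.126 -0.002 0;0.006 -0.001 0.126 -0.002 0;0.009 -0.001 0.126 -0.002 0;0.012 -0.001 0.126 -0.002 0;0.015 -0.001 0.126 -0.002 0;0.018 -0.001 0.126 -0.002 0;0.018 -0.001 0.126 -0.002 0"
}}

```text
t: 13.3
tool_pos: [0.5746, 0.1113, 0.2188]
ee_rot: [-3.141, -0.0, 2.956]
ft_force: [-0.1, -0.4, -4.5]
gripper_width: 0.225
grasp_force: 25.0
```

Call:
{"name": "play_rows", "arguments": {
  "series": "0.004 0 0 0 0;0.008 0 0 0 0;0.012 0 0 0 0;0.016 0 0 0 0;0.019 0 0 0 0;0.021 0 0 0 0;0.023 0 0 0 0;0.024 0 0 0 0;0.024 0 0 0 0"
}}

```text
t: 14.2
tool_pos: [0.5543, 0.1148, 0.22]
ee_rot: [3.14, 0.008, 2.954]
ft_force: [8.1, -2.3, -4.1]
gripper_width: 0.219
grasp_force: 25.0
```

Shaft 2 is stalled at the depth expected for home (centre 56 mm before the mouth). I'll release it, rise and travel to the stand.

Call:
{"name": "play_rows", "arguments": {
  "series": "0.001 0 0.002 0 0;0.001 0 0.002 0 0;0 0 0.002 0 0.05;0 0 0.002 0 0.05;0 0 0.002 0 0.05;0 0 0.002 0 0.05;0 0 -0.04 0 0.05;0 0 -0.09 0 0.05;0 0 -0.14 0 0.05;0 -0.02 -0.16 0.14 0.05;-0.001 -0.07 -0.16 0.28 0.05;-0.002 -0.12 -0.16 0.42 0.05;-0.003 -0.17 -0.16 0.56 0.05;-0.004 -0.22 -0.16 0.70 0.05;-0.005 -0.27 -0.16 0.84 0.05;-0.006 -0.32 -0.16 0.98 0.05;-0.007 -0.37 -0.16 1.12 0.05;-0.008 -0.42 -0.16 1.26 0.05;-0.009 -0.47 -0.16 1.40 0.05;-0.010 -0.531 -0.16 1.54 0.05"
}}

```text
t: 16.2
tool_pos: [0.4644, -0.3986, 0.3788]
ee_rot: [-3.141, -0.0, 1.411]
ft_force: [0.6, 0.5, -0.4]
gripper_width: 0.575
grasp_force: 0.0
```

Call:
{"name": "play_rows", "arguments": {
  "series": "0 0 0 0.14 0.05;0 0 0 0.28 0.05;0 0 0 0.42 0.05;0 0 0 0.56 0.05;0 0 0 0.70 0.05;0 0 0 0.80 0.05;0 0 0 0.80 0.05;0 0 0 0.80 0.05"
}}

```text
t: 17.0
tool_pos: [0.4652, -0.3967, 0.3786]
ee_rot: [-3.141, 0.0, 0.619]
ft_force: [-0.3, 0.1, 0.6]
gripper_width: 0.571
grasp_force: 0.0
```

Run:
```python
from h import *
c=snap("w4")
```

```text
17.0 [ 0.4652 -0.3967  0.3786] [-3.1411  0.      0.6187] [ 0.98  0.43 -0.46  1.7   0.21  1.06 -0.5 ]
```

Call:
{"name": "play_rows", "arguments": {
  "series": "-0.04 0 0 0 0.05;-0.06 0 0 0 0.05;-0.06 0 0 0 0.05;-0.06 0 0 0 0.05"
}}

```text
t: 17.45
tool_pos: [0.4161, -0.4318, 0.3788]
ee_rot: [-3.142, -0.001, 0.616]
ft_force: [0.7, 0.3, 0.2]
gripper_width: 0.576
grasp_force: 0.0
```

Run:
```python
from h import *
d=snap("w5");c=np.load("w4.npy",allow_pickle=True).item()
cv2.imwrite("pics/w45.png",np.hstack([x["pixels"][:230,130:390] for x in(c,d)]).repeat(1,0) if 0 else cv2.resize(np.hstack([x["pixels"][:230,130:390] for x in(c,d)]),None,fx=1.5,fy=1.5))
```

```text
17.45 [ 0.4161 -0.4318  0.3788] [-3.1416e+00 -8.0000e-04  6.1590e-01] [ 1.08  0.41 -0.45  1.73  0.2   1.05 -0.4 ]
```

View pics/w45.png

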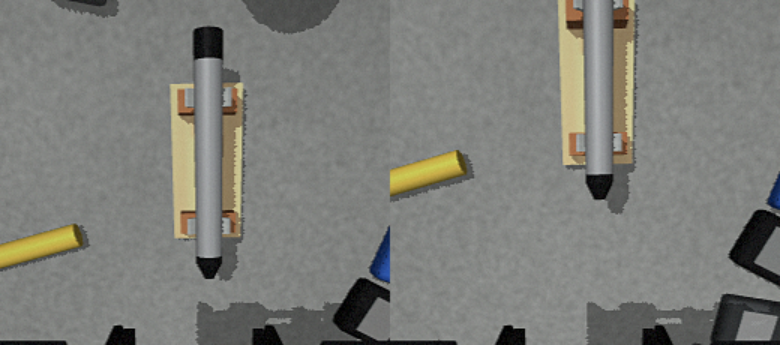

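The two crops show the grey shaft on the stand with its blunt end far (208,40) and its cone near (209,268 on the left, 599,188 on the right). The yellow bar lies to the left and is left alone.

Run:
```python
from h import *
L={}
for n in("w4","w5"):
    c=np.load(n+".npy",allow_pickle=True).item();g=cv2.cvtColor(c["pixels"],6).astype(int);p=c["pixels"].astype(int)
    # black grease front: dark pixels near column 269
    d=(p.max(2)<45);d[:, :250]=0;d[:,290:]=0;d[200:]=0
    rr=np.where(d.sum(1)>2)[0];print(n,rr.min(),rr.max(),[i for i in range(1,len(rr)) if rr[i]-rr[i-1]>3 and print(rr[i-1],rr[i])])
    for r in((60,100,140) if n=="w4" else(20,60,100)):
        w=p[r,245:295];print(r,g[r,255:285].tolist())
    L[n]=c
f=lambda n,uv,z:plane(L[n],uv,z,L[n]["T"]).round(4)
a,b=L["w4"],L["w5"]
print("front boundary",tri(ray(a,(269.3,172),a["T"]),ray(b,(269.3,116.7),b["T"])))
print("tip",tri(ray(a,(269.3,184.7),a["T"]),ray(b,(269.3,132),b["T"])),"back",f("w4",(268.7,18.5),.055))
```

```text
38 75
76 140
140 171
w4 18 185 []
60 [139, 138, 140, 142, 105, 104, 118, 127, 137, 144, 155, 168, 173, 164, 158, 147, 142, 140, 137, 120, 116, 108, 85, 82, 84, 146, 163, 150, 135, 122]
100 [183, 187, 189, 196, 145, 101, 116, 132, 137, 145, 154, 158, 166, 160, 158, 148, 145, 144, 134, 124, 123, 111, 84, 79, 117, 128, 126, 123, 122, 126]
140 [118, 117, 125, 121, 127, 98, 102, 127, 135, 144, 152, 155, 162, 156, 162, 149, 149, 150, 141, 127, 123, 109, 81, 58, 61, 37, 27, 26, 23, 24]
14 18
18 116
w5 14 132 []
20 [131, 125, 130, 103, 95, 114, 131, 131, 141, 152, 161, 168, 175, 171, 155, 153, 144, 144, 137, 127, 118, 114, 95, 77, 118, 133, 129, 125, 129, 127]
60 [190, 191, 193, 204, 134, 98, 120, 138, 138, 145, 159, 166, 181, 175, 166, 152, 149, 145, 141, 132, 122, 112, 95, 93, 123, 124, 131, 123, 128, 123]
100 [177, 160, 157, 156, 162, 111, 109, 130, 137, 143, 153, 164, 170, 171, 166, 161, 152, 151, 143, 133, 124, 118, 98, 79, 147, 160, 159, 133, 139, 114]
front boundary (array([ 0.47850228, -0.40057   ,  0.05943194]), [0.00010095824049885928, 0.00010095824049876385])
tip (array([ 0.46531809, -0.41041893,  0.05350279]), [0.00012275611432403504, 0.0001227561143240148]) back [ 0.6023 -0.31    0.055 ]
```

Shaft 3 checks out: length 170 mm, tip at 53 mm and surface at 59 mm up. I'll grip it.

Call:
{"name": "play_rows", "arguments": {
  "series": "0.05 0.004 0.02 -0.012 0.05;0.1 0.008 0.05 -0.012 0.05;0.147 0.0095 0.08 -0.012 0.05;0.147 0.0095 0.11 -0.012 0.05;0.147 0.0095 0.14 -0.012 0.05;0.147 0.0095 0.164 -0.012 0.05;0.147 0.0095 0.164 -0.012 0.05;0.147 0.0095 0.164 -0.012 0.05;0.147 0.0095 0.164 -0.012 0;0.147 0.0095 0.164 -0.012 0;0.147 0.0095 0.164 -0.012 0;0.147 0.0095 0.164 -0.012 0;0.147 0.0095 0.164 -0.012 0;0.147 0.0095 0.164 -0.012 0",
  "newtons": 25
}}

```text
t: 18.9
tool_pos: [0.5417, -0.3549, 0.2152]
ee_rot: [3.141, -0.0, 0.628]
ft_force: [0.3, -0.7, 1.5]
gripper_width: 0.216
grasp_force: 25.0
```

Call:
{"name": "play_rows", "arguments": {
  "series": "0 0 -0.03 0 0;0 0 -0.07 0 0;0 0 -0.11 0 0;0.02 -0.02 -0.13 0.08 0;0.05 -0.056 -0.13 0.16 0;0.08 -0.09 -0.13 0.26 0;0.11 -0.124 -0.13 0.36 0;0.14 -0.157 -0.13 0.46 0;0.17 -0.191 -0.13 0.56 0;0.2 -0.225 -0.13 0.66 0;0.23 -0.259 -0.13 0.76 0;0.26 -0.293 -0.13 0.8165 0;0.272 -0.3065 -0.13 0.8165 0;0.272 -0.3065 -0.13 0.8165 0;0.272 -0.3065 -0.13 0.8165 0;0.272 -0.3065 -0.13 0.8165 0"
}}

```text
t: 20.5
tool_pos: [0.5816, 0.0513, 0.344]
ee_rot: [3.14, 0.001, -0.191]
ft_force: [-0.1, -0.1, -3.6]
gripper_width: 0.224
grasp_force: 25.0
```

Call:
{"name": "play_rows", "arguments": {
  "series": "0 -0.0015 0.04 0 0;0 -0.0015 0.08 0 0;0 -0.0015 0.11 0 0;0 -0.0015 0.126 0 0;0 -0.0015 0.126 0 0;-0.003 -0.0015 0.126 0 0;-0.006 -0.0015 0.126 0 0;-0.009 -0.0015 0.126 0 0;-0.012 -0.0015 0.126 0 0;-0.015 -0.0015 0.126 0 0;-0.018 -0.0015 0.126 0 0;-0.018 -0.0015 0.126 0 0"
}}

```text
t: 21.7
tool_pos: [0.5639, 0.0582, 0.2188]
ee_rot: [3.141, 0.0, -0.188]
ft_force: [0.4, -0.4, -4.1]
gripper_width: 0.22
grasp_force: 25.0
```

Call:
{"name": "play_rows", "arguments": {
  "series": "-0.004 0.001 0 0 0;-0.008 0.001 0 0 0;-0.012 0.001 0 0 0;-0.016 0.001 0 0 0;-0.019 0.001 0 0 0;-0.021 0.001 0 0 0;-0.023 0.001 0 0 0;-0.024 0.001 0 0 0;-0.024 0.001 0 0 0"
}}

```text
t: 22.6
tool_pos: [0.5428, 0.061, 0.2199]
ee_rot: [-3.14, -0.007, -0.189]
ft_force: [6.2, -2.2, -3.8]
gripper_width: 0.224
grasp_force: 25.0
```

Call:
{"name": "play_rows", "arguments": {
  "series": "-0.002 0 0 0 0;-0.002 0 0.002 0 0;-0.001 0 0.002 0 0.05;-0.001 0 0.002 0 0.05;-0.001 0 0.002 0 0.05;-0.001 0 0.002 0 0.05;-0.001 0 -0.04 0 0.05;-0.001 0 -0.09 0 0.05;-0.001 0 -0.14 0 0.05;-0.03 0 -0.16 0 0.05;-0.042 0 -0.16 0 0.05;-0.042 0 -0.16 0 0.05;-0.042 0 -0.16 0 0.05"
}}

```text
t: 23.9
tool_pos: [0.4991, 0.0691, 0.3775]
ee_rot: [3.141, 0.002, -0.189]
ft_force: [0.4, -0.6, -0.4]
gripper_width: 0.568
grasp_force: 0.0
```

Run:
```python
from h import *
c=snap("w6");cv2.imwrite("pics/w6c.png",cv2.resize(c["pixels"][:225,140:370],None,fx=2.6,fy=2.6,interpolation=2))
p=c["pixels"].astype(int);u=np.array([-.9823,.1874])
d=(p.max(2)<45)
for x0,M in((200,(.4895,.1280)),(258,(.4789,.0735)),(315,(.4682,.0181))):
    rr=np.where(d[40:110,x0-12:x0+12].sum(1)>5)[0]+40
    if len(rr): q=plane(c,(x0,rr.min()-.5),.06,c["T"]);print(x0,rr.min(),rr.max(),(q[:2]-M)@u)
```

```text
23.9 [0.4991 0.0691 0.3775] [ 3.1406e+00  1.7000e-03 -1.8870e-01] [ 0.15  0.25 -0.44  1.94  0.13  0.97 -2.11]
200 63 81 -0.14074848456110572
258 63 81 -0.14095803591838826
315 64 81 -0.14017644577011856
```

View pics/w6c.png

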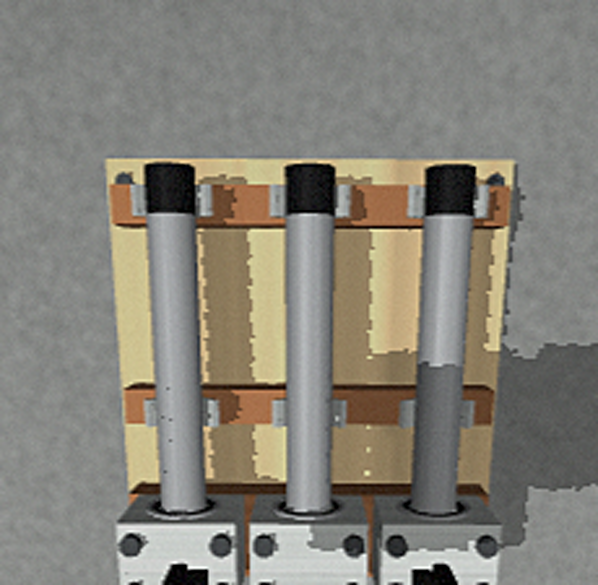

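All three shafts are in their bores. Their blunt square ends lie in line at crop (170,170), (310,170) and (450,170), 140–141 mm before the mouths, so they are home. I'm handing the job in.

```bash
python3 -c "
from bench import order
print(order.sign_off())"
```

```text
the job is handed in; nothing more can be done
None
```

All three shafts are racked one to a block, chamfered end in and square end out, with the square ends measured 140–141 mm before the mouths (141 is fully home). The job is handed in, and I turned the left shaft because the camera showed its square end facing the bore, without trying that end first.

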